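# Hold a probe rod centred in a guide hole, sighting board behind

### The job

Take the white board out of its slotted rack and lean it, foot on the bench, against the far edge of the guide stand's top plate so that it makes a backdrop squarely behind the crucible, and let go of it. Then take the orange-handled probe rod out of its holder and lower it, upright, through the brass-collared guide hole, never touching the stand or the crucible with it, until its tip is well down inside the crucible but clear of the crucible's bottom. Finish while still holding the rod there, still and centred in the hole; leave the other things on the bench alone.

Things in the scene. Friction and masses are not known exactly. Their poses are not given: they have to be found in the camera images.
- stand: fixed guide stand: dark base 80 (x) x 110 (y) x 8 mm, four columns, aluminium top plate 80 x 110 mm, underside 80 mm and top 90 mm above the bench, with a brass-collared guide hole in its middle. Origin: centre of the underside, on the bench, below the hole; z up; x points away from the robot (within 17 degrees): far plate edge at x = +40 mm, z = 90 mm; the base ends at x = +40 mm too
- bore (a point): centre of the guide hole's mouth, on top of the brass collar (34 mm across, 6 mm high), 96 mm above the bench; the bore is 23 mm wide and goes straight down through collar and plate, 16 mm
- crucible: white conical crucible, 40 mm wide at the rim, 32 mm high, loose in a shallow seat ring on the stand's base under the guide hole; origin: centre of its underside, 8 mm above the bench. Its inside bottom is 3 mm above the origin, its rim 32 mm; inside about 22 mm wide at 10 mm height and wider above
- board: flat rigid white board with thin aluminium edging, 10 mm thick (its x), 90 mm wide (its y), 140 mm high (its z), about 0.15 kg, both faces alike; origin: centre of its lower edge face. It starts upright in the rack, its foot 6 mm above the bench, with about 2 mm play each side; grip it across its 10 mm thickness at the top edge from above
- board_top (a point): centre of the board's upper edge face (140 mm above the board's origin along its z)
- board_rack: fixed grey rack, 54 (x) x 110 (y) mm, with a 14 mm wide slot along y, open at both ends, between two rails that rise to 31 mm above the bench; slot floor 6 mm above the bench; origin: centre of its underside
- probe: round probe rod, about 0.12 kg: from the tip a steel rod 8 mm thick, 100 mm long, then a flange 28 mm across (100 to 106 mm), an orange handle 18 mm across (106 to 166 mm) and a black cap (to 169 mm). Origin: centre of the tip (lower end), z along the rod to the handle. Starts upright in the holder, flange resting on the holder's top, tip 6 mm above the bench
- holder: fixed grey tube 32 mm across on a round base 64 mm across; top at 106 mm above the bench, bore 16 mm, so the rod must be raised 100 mm to come out; origin: centre of the underside
- vial: bystander: capped glass vial, 27 mm wide, 57 mm high, beyond the work; origin: centre of its underside
- marker: bystander: marker pen 132 mm long, 19 mm high, lying near the bench's front edge; origin: centre of its underside
- battery: bystander: block battery 18 x 27 x 48 mm, standing near the front edge; origin: centre of its underside
- crucible_2: bystander: small white crucible 34 mm wide, 27 mm high, to the right beyond the rack; origin: centre of its underside
- crucible_3: bystander: small white crucible 33 mm wide, 30 mm high, to the right beyond the rack; origin: centre of its underside

How it is judged:
On the way, in this order (a step that is already met when the one before it is completed fails the run):
1. the board leans against the far edge of the stand's top plate, foot on the bench, let go (angle between board's own z axis and vertical between 0.1 and 0.6 rad and height (world z) of board below 0.02 m and x of board in the frame of stand between 0.045 and 0.13 m and x of board_top in the frame of stand below 0.06 m and y of board in the frame of stand between -0.03 and 0.03 m and angle between the y axis of board and the y axis of stand, either way round below 0.25 rad and contact force between board and stand above 0.02 N and contact force between the fingers and board below 0.05 N and linear speed of board below 0.02 m/s), for 0.3 s.
2. the probe rod is out of its holder, held upright above the guide hole (height (world z) of probe above 0.096 m and horizontal distance between probe and bore below 0.03 m and contact force between the fingers and probe above 1 N), for 0.05 s.
3. the rod hangs through the guide hole with its tip inside the crucible (horizontal distance between probe and bore below 0.0045 m and angle between probe's own z axis and vertical below 0.06 rad and z of probe in the frame of crucible between 0.005 and 0.028 m and contact force between the fingers and probe above 1 N), for 0.2 s.
At the end, for the whole second after the job is handed in: Board leaning 6-34 deg on the stand's far plate edge, foot on bench, central within 30 mm, parallel within 14 deg, let go. Rod held still: tip within 4.5 mm of the hole axis, within 3.4 deg of upright, 5-28 mm above the crucible's underside, touching nothing but fingers. Crucible in its seat (all of step 1 and all of step 3 and contact force between probe and stand below 0.1 N and contact force between probe and crucible below 0.1 N and contact force between probe and board below 0.1 N and contact force between probe and holder below 0.1 N and linear speed of probe below 0.01 m/s and angle between crucible's own z axis and vertical below 0.1 rad and horizontal distance between crucible and bore below 0.006 m); the arm keeps its last pose, push and grip.
It fails at once if the probe rod touches the guide stand (contact force between probe and stand above 0.3 N).
It fails at once if the probe rod touches the crucible (contact force between probe and crucible above 0.3 N).
It fails at once if a bystander is moved by more than 2 cm (distance of any of vial, marker, battery, crucible_2, crucible_3 from where it was at the start of the episode above 0.02 m).
It also fails if it takes over 54 s, if anything falls off the work surface, if the arm or the gripper's body presses on something with over 40 N, if the wrist force passes 120 N, or if a joint passes its speed limit or range.

### The arm

A 6-joint arm with a two-finger parallel gripper is mounted at the origin on a cart in front of the work surface, level with it; the furniture and walls round the work are solid. World frame = base frame: x ahead of the robot, y to its left, z up, the work surface at z = 0. Lengths are in m, angles in rad, forces in N, time in s.
With the tool pointing down it reaches from about 0.375 to 0.9 m from the base axis. Payload 3.1 kg.
Tool frame: the origin (TCP) lies on the centre line of the jaws, within the pads' length; the fingertips stand 22 mm ahead of it and the grasp point (between the pads) lies 3 mm ahead of it; z points along the fingers, y is the line along which they close (so a half turn about z gives the same grasp; the last joint's range is limited). The gripper opens to 85 mm and grips with 20 to 120 N. Pads are 22 mm wide; open, the fingers measure 114 mm over their backs; the gripper's body (76 mm by 85 mm) begins 54 mm behind the grasp point. The pads swing forward as they close: fully open they stand 13 mm farther back than shut.
Start: joints at [1.054, 0.527, 1.433, -0, 1.181, -0.178], TCP at [0.208, 0.589, 0.253] pointing down, gripper open.
Joint ranges: [-3.08, 3.08], [-0.75, 2.2], [0.22, 2.44], [-1.43, 4.57], [0, 2.65], [-2.85, 2.85]. Speed limits (rad/s): [2.79, 2.79, 3.14, 3.14, 3.14, 3.14].

### API

Orientations are given as a unit quaternion [x, y, z, w].
In Python, from station import manip, camrig, sign_off gives the robot as it stands (manip), with the cameras (camrig) and the job as plain functions.
- The arm moves only by the shell command python3 drive.py 'ROWS' [FORCE]. ROWS is rows parted by semicolons, their numbers by spaces, 1 to 20 of them, each of 5 numbers: dx, dy, dz in m, then a turn about the tool's z in rad, then the opening from 0.0 (shut) to 1.0 (fully open); each row is the pose to reach, as a shift and turn from the pose commanded when the command began, along the tool's axes at that moment; what a row does not reach only later rows make up. A row lasts 1/10 s, in which the tool goes at most 0.05 m and 0.15 rad, less where a joint would pass 70% of its speed; a pose out of reach is approached as far as the arm can. The fingers move at their own pace and stop on an object; FORCE is the grip in N (left out, the last holds). Time passes only in rows, so rows that do not move let the fingers close. It prints the time, the measured TCP pose, the force, the opening and the grip force at its end.
- manip.sense(): the state, without advancing time (a new reading comes with each control period).
- camrig.snapshot(name): name is "side" or "top" or "wrist"; returns a dict with "pixels" (480x640x3 uint8, red, green, blue), "range_z" (480x640 float32, m along the optical axis (not along the pixel's ray), 0 where there is no reading), "fov_y" (degrees; the focal length in pixels is half the picture's height over the tangent of half this angle, whatever the lens; pixels are square), "cx", "cy" (the principal point, pixels), "k1" (the pictures are not rectified: a ray, as slopes to the right and down, at radius r is drawn at 1 + k1 r^2 times it, then the intrinsics apply), "R" (3x3) and "t" (3): a world point X has camera coordinates R X + t; the wrist camera has in their place "hand_eye" (4x4, takes a point from camera to tool coordinates, whose origin is the TCP and whose axes are the flange's). Camera axes: x right, y down, z forward; pixel columns grow to the right and rows downward; lengths in m; the calibration is good to about 2 mm. A picture is of the moment at which its call begins: read the wrist's pose just before it.
- sign_off(): hands the job in; it is judged then, once.
The state is a dict: "t": time; "q": joint angles; "qd": joint speeds; "tau": joint torques, N m; "tcp_pos": TCP position; "tool_rot": TCP orientation; "force": force on the tool from outside, world axes, zero at the start; "ft_torque": the same for the moment, N m; "finger_gap": opening from 0.0 (shut) to 1.0 (fully open); "gripper_force": force on a finger pad.
Only numpy, scipy, OpenCV 4.12 (cv2) and the standard library are available. Lean on these libraries where they do the work, as an engineer would, in place of code of your own. Each camera call takes 0.05 s, during which the arm holds its last target. There are 200 camera calls.

## Working session

There is one attempt and no reset: what is moved stays moved. The work goes in short steps, Python scripts to look and compute and a shell command to move; the robot and the scene stay as the last step left them, time stands still between calls to the robot, and variables do not carry over. Pictures are saved under pics/ and viewed, at most 10 in all, crops included, and the job is handed in when it is done.

```bash
ls; mkdir -p pics; cat > h.py <<'E'
import numpy as np, cv2
from station import manip, camrig, sign_off
from scipy.spatial.transform import Rotation as Ro
def snap(n):
    s=manip.sense(); d=camrig.snapshot(n); d['s']=s
    if 'hand_eye' in d:
        T=np.eye(4);T[:3,:3]=Ro.from_quat(s['tool_rot']).as_matrix();T[:3,3]=s['tcp_pos']
        C=T@np.array(d['hand_eye']); 
    else:
        C=np.eye(4);R=np.array(d['R']);C[:3,:3]=R.T;C[:3,3]=-R.T@np.array(d['t'])
    d['C']=C; d['f']=240/np.tan(np.radians(d['fov_y'])/2); return d
def rays(d,uv):
    uv=np.asarray(uv,float).reshape(-1,2)
    x=(uv-[d['cx'],d['cy']])/d['f']; y=x.copy()
    for _ in range(20): y=x/(1+d['k1']*(y**2).sum(1,keepdims=True))
    return np.c_[y,np.ones(len(y))]
def cloud(d):
    v,u=np.mgrid[:480,:640]; r=rays(d,np.c_[u.ravel(),v.ravel()]); z=d['range_z'].ravel()
    P=r*z[:,None]; W=P@d['C'][:3,:3].T+d['C'][:3,3]; W[z==0]=np.nan
    return W.reshape(480,640,3)
def proj(d,X):
    P=(np.atleast_2d(X)-d['C'][:3,3])@d['C'][:3,:3]; x=P[:,:2]/P[:,2:]
    return x*(1+d['k1']*(x**2).sum(1,keepdims=True))*d['f']+[d['cx'],d['cy']]
def atz(d,uv,z):
    r=rays(d,uv)@d['C'][:3,:3].T; o=d['C'][:3,3]; return o+r*((z-o[2])/r[:,2:])
def save(d,n): cv2.imwrite('pics/'+n,cv2.cvtColor(d['pixels'],cv2.COLOR_RGB2BGR))
E
python3 - <<'E'
from h import *
np.set_printoptions(precision=4,suppress=True)
import pickle
for n in('side','top'):
    d=snap(n);save(d,n+'.png');print(n,d['C'],d['fov_y'],d['k1'],(d['range_z']>0).mean()); pickle.dump(d,open(n+'.pkl','wb'))
print(d['s'])
E
```

```text
drive.py
pics
station.py
side [[ 0.6919  0.3483 -0.6324  1.2426]
 [ 0.7219 -0.3196  0.6138 -0.6552]
 [ 0.0117 -0.8812 -0.4726  0.6434]
 [ 0.      0.      0.      1.    ]] 43.95140197206989 -0.014807431869112944 0.9585384114583333
top [[-0.0101 -0.9973  0.0724  0.4769]
 [-0.9999  0.0097 -0.0059  0.0009]
 [ 0.0052 -0.0724 -0.9974  0.9829]
 [ 0.      0.      0.      1.    ]] 51.51822639402806 -0.06271734908009098 0.99576171875
{'t': 0.05, 'q': array([ 1.0535,  0.5285,  1.4339,  0.    ,  1.1814, -0.1785]), 'qd': array([-0.0018, -0.0001,  0.0001, -0.0002, -0.0024, -0.0007]), 'tau': array([ -0.0001, -44.3687, -17.8778,  -0.0003,   0.0039,  -0.    ]), 'tcp_pos': array([0.2073, 0.5889, 0.2523]), 'tool_rot': array([ 0.1686,  0.9857, -0.001 , -0.0004]), 'force': array([-0.0337, -0.3063,  0.3542]), 'ft_torque': array([ 0.0287,  0.0007, -0.0143]), 'gripper_force': 0.0, 'finger_gap': 0.9953075265939932}
```

View pics/side.png

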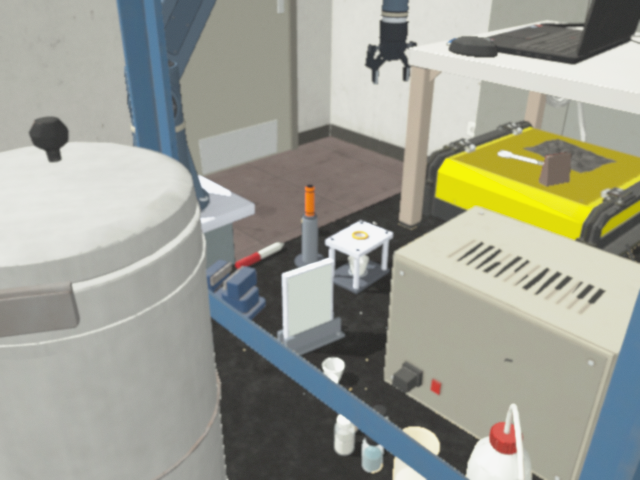

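View pics/top.png

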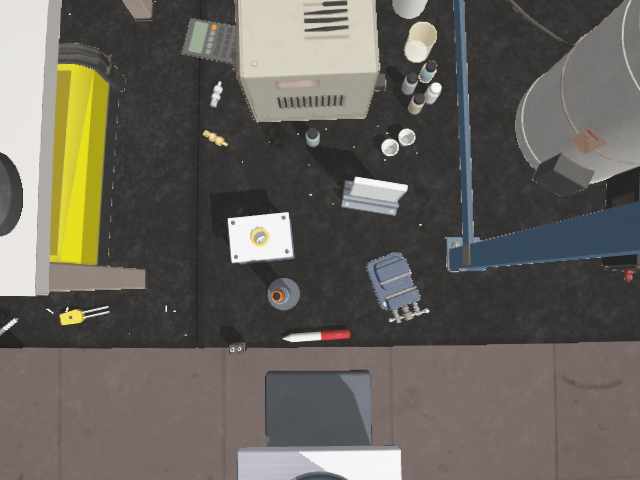

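The side view shows the board at (308,300), the stand plate at (360,240) and the probe handle at (310,200). The top view has the plate centre at (261,237), the probe cap at (278,295), the board's top edge near (380,186) and the vial at (313,137), in front of the furnace box.

```bash
python3 - <<'E'
from h import *
import pickle
np.set_printoptions(precision=4,suppress=True)
D={n:pickle.load(open(n+'.pkl','rb')) for n in('side','top')}
for n,d in D.items():
    W=cloud(d); px=d['pixels'].astype(int); z=W[...,2]; x=W[...,0]; y=W[...,1]
    print(n,'bench',np.nanmedian(z[(abs(z)<.02)&(x>.3)&(x<.7)&(abs(y)<.3)]))
    def rep(nm,m):
        P=W[m]; 
        if len(P)<5: print(nm,len(P));return
        r=cv2.minAreaRect(P[:,:2].astype(np.float32)*1000)
        print(nm,len(P),'med',np.median(P,0),'rect',np.round(r[0],1),np.round(r[1],1),round(r[2],1),'zq',np.percentile(P[:,2],[5,95]))
    near=lambda a,b,r:(np.hypot(x-a,y-b)<r)
    c=atz(d,proj(d,atz(D['top'],[261,237],.09)),.09)[0]
    rep('plate',near(c[0],c[1],.075)&(z>.083)&(z<.0935)&(px.min(2)>150))
    rep('collar',near(c[0],c[1],.03)&(px[...,0]-px[...,2]>50)&(z>.085))
    p=atz(D['top'],[278,295],.17)[0]
    rep('orange',near(p[0],p[1],.05)&(px[...,0]-px[...,2]>100)&(z>.1))
    rep('cap',near(p[0],p[1],.05)&(z>.17))
    b=atz(D['top'],[380,186],.14)[0]
    rep('board',near(b[0],b[1],.08)&(z>.06)&(z<.16))
    rep('boardtop',near(b[0],b[1],.08)&(z>.141)&(z<.16))
    rep('rack',near(b[0],b[1],.09)&(z>.026)&(z<.034))
    v=atz(D['top'],[313,133],.05)[0]
    rep('vial',near(v[0],v[1],.04)&(z>.02)&(z<.07))
    h=(z>.02)&(x>.55)&(x<1)&(abs(y)<.25); 
    rep('furn',(z>.15)&(x>.6)&(x<1)&(y>-.1)&(y<.2))
    rep('frame',(z>.03)&(x>.3)&(x<.8)&(y<-.2)&(y>-.4))
    rep('vise',(z>.03)&(x>.3)&(x<.5)&(y<-.1)&(y>-.25))
E
```

```text
side bench 0.0014553775356860865
plate 1226 med [0.5659 0.0919 0.09  ] rect [559.1 103. ] [ 83.7 115.5] 5.8 zq [0.085  0.0922]
collar 92 med [0.5621 0.1033 0.0954] rect [560.9 102.8] [29.3 33.8] 43.6 zq [0.0897 0.0971]
orange 247 med [0.4609 0.0611 0.1461] rect [459.6  62.2] [16.5 14.6] 42.3 zq [0.1178 0.1725]
cap 39 med [0.4589 0.0644 0.1739] rect [457.3  64.7] [16.2 14.2] 53.9 zq [0.1707 0.1764]
board 2397 med [ 0.6468 -0.1144  0.1087] rect [ 644.4 -109.6] [93.5 16.3] 80.7 zq [0.0648 0.1461]
boardtop 333 med [ 0.645  -0.1123  0.1457] rect [ 643.9 -109.5] [93.3 15.2] 80.7 zq [0.1416 0.1474]
rack 472 med [ 0.6524 -0.1176  0.0313] rect [ 679.7 -115.9] [111.6  98.7] 76.3 zq [0.0268 0.0336]
vial 0
furn 18536 med [ 0.9152 -0.0621  0.2364] rect [899.1  15.2] [204.4 230.1] 0.7 zq [0.1624 0.2387]
frame 8974 med [ 0.5233 -0.2689  0.4183] rect [ 647.4 -264.9] [304.7  39.5] 6.7 zq [0.1128 0.5367]
vise 828 med [ 0.4618 -0.1569  0.0733] rect [ 458.6 -151.4] [107.   62.4] 19.1 zq [0.04   0.0782]
top bench 0.000526280708731397
plate 2336 med [0.5583 0.1022 0.0904] rect [559.  102.6] [ 80.1 110.7] 
[... 272 characters left out ...]
4.1 zq [0.1717 0.178 ]
board 801 med [ 0.6406 -0.1088  0.1315] rect [ 643.4 -110.3] [90.7 11.7] 80.6 zq [0.068  0.1482]
boardtop 341 med [ 0.6434 -0.1089  0.1465] rect [ 643.7 -109.7] [89.  11.4] 80.2 zq [0.1437 0.1489]
rack 297 med [ 0.634  -0.1023  0.0308] rect [662.7 -99.8] [106.7 103.1] 12.0 zq [0.0273 0.0333]
vial 311 med [0.7626 0.0053 0.0513] rect [773.9   8.1] [32.5 54.9] 84.5 zq [0.0242 0.0641]
furn 13409 med [0.8443 0.0155 0.2362] rect [866.9  22. ] [147.1 243.7] 0.1 zq [0.1702 0.2388]
frame 12264 med [ 0.5333 -0.2607  0.3549] rect [ 610.3 -304. ] [148.5 404.1] 81.2 zq [0.0972 0.5787]
vise 1349 med [ 0.4532 -0.1504  0.0741] rect [ 458.5 -153.8] [109.4  62.2] 20.6 zq [0.0419 0.0785]
```

```bash
python3 - <<'E'
from h import *
import pickle
np.set_printoptions(precision=2,suppress=True,linewidth=200)
D={n:pickle.load(open(n+'.pkl','rb')) for n in('side','top')}
H=np.full((13,24),-1.)
for n,d in D.items():
    W=cloud(d).reshape(-1,3); W=W[np.isfinite(W).all(1)]
    i=((W[:,0]-0.05)/.05).astype(int); j=((W[:,1]+.4)/.05).astype(int)
    m=(W[:,0]>.05)&(i<13)&(W[:,1]>-.4)&(j<24)
    np.maximum.at(H,(i[m],j[m]),W[m,2])
print('y from -.4 step .05; rows x from .05');print(H)
print(manip.sense()['tcp_pos'])
E
```

```text
y from -.4 step .05; rows x from .05
[[-0.81 -0.81 -0.8  -0.81  0.    0.    0.3   0.31  0.34  0.12  0.    0.   -0.81 -0.8  -0.81 -0.81 -0.81 -0.81 -0.81 -0.81 -0.81 -0.81 -0.81 -0.81]
 [-0.81 -0.81 -0.81 -0.81  0.    0.01  0.01  0.31  0.3   0.01  0.01  0.   -0.81 -0.81 -0.81 -0.81 -0.81 -0.81 -0.8  -0.81 -0.81 -0.81 -0.81 -0.81]
 [-0.81 -0.81 -0.81 -0.81 -0.01 -0.    0.    0.    0.    0.    0.    0.   -0.81 -0.81 -0.81 -0.81 -0.81 -0.81  0.35  0.46 -0.81 -0.81 -0.81 -0.81]
 [-0.81 -0.81 -0.81 -0.81 -0.8  -0.81 -0.8  -0.81 -0.81 -0.81 -0.81 -0.81 -0.81 -0.81 -0.81 -0.81 -0.81 -0.8   0.43  0.46  0.46  0.35 -0.81 -0.81]
 [-1.   -1.   -1.   -1.   -1.   -1.   -1.   -1.   -1.   -1.   -1.   -1.   -1.   -1.   -1.   -1.   -1.   -1.   -1.   -1.   -1.   -1.   -1.   -1.  ]
 [-1.   -0.    0.   -0.   -1.   -0.   -1.   -1.   -0.   -0.    0.05  0.05 -0.    0.   -0.   -1.    0.    0.   -1.   -1.   -1.   -1.   -1.   -1.  ]
 [ 0.01  0.01  0.01  0.01  0.01  0.01  0.02  0.02  0.02  0.02  0.05  0.05  0.01  0.01  0.01  0.01  0.01  0.02  0.01  0.01  0.01 -1.   -1.   -1.  ]
 [ 0.01  0.01  0.01  0.08  0.09  0
[... 165 characters left out ...]
.11  0.18  0.01  0.01  0.01  0.01  0.41  0.41  0.42  0.42  0.17  0.41  0.41  0.41  0.41  0.41]
 [ 0.    0.55  0.6   0.01  0.08  0.08  0.02  0.01  0.09  0.1   0.1   0.09  0.01  0.01  0.41  0.43  0.42  0.42  0.42  0.42  0.42  0.43  0.43  0.42]
 [ 0.01  0.02  0.15  0.01  0.01  0.01  0.01  0.01  0.09  0.1   0.1   0.1   0.01  0.01  0.43  0.44  0.42  0.43  0.42  0.43  0.43  0.43  0.42  0.16]
 [ 0.01  0.01  0.15  0.01  0.15  0.15  0.15  0.01  0.01  0.1   0.08  0.01  0.01  0.01  0.41  0.44  0.42  0.43  0.43  0.43  0.43  0.43  0.43  0.16]
 [ 0.01  0.01  0.15  0.01  0.03  0.15  0.15  0.01  0.01  0.01  0.01  0.01  0.01  0.01  0.41  0.41  0.43  0.43  0.43  0.43  0.43  0.43  0.17  0.16]]
[0.21 0.59 0.25]
```

```bash
R='-0.256 -0.269 -0.08 0.7 1.0'; python3 drive.py '-0.256 -0.269 -0.08 0.7 1;-0.256 -0.269 -0.08 0.7 1;-0.256 -0.269 -0.08 0.7 1;-0.256 -0.269 -0.08 0.7 1;-0.256 -0.269 -0.08 0.7 1;-0.256 -0.269 -0.08 0.7 1;-0.256 -0.269 -0.08 0.7 1;-0.256 -0.269 -0.08 0.7 1;-0.643 -0.514 -0.08 1.396 1;-0.643 -0.514 -0.08 1.396 1;-0.643 -0.514 -0.08 1.396 1;-0.643 -0.514 -0.08 1.396 1;-0.643 -0.514 -0.08 1.396 1;-0.643 -0.514 -0.08 1.396 1;-0.643 -0.514 -0.08 1.396 1;-0.643 -0.514 -0.08 1.396 1;-0.643 -0.514 -0.08 1.396 1;-0.643 -0.514 -0.08 1.396 1;-0.643 -0.514 -0.08 1.396 1;-0.643 -0.514 -0.08 1.396 1'
python3 - <<'E'
from h import *
np.set_printoptions(precision=4,suppress=True)
d=snap('wrist');save(d,'w1.png');print(np.array(d['hand_eye']),d['fov_y']);s=d['s'];print(s['q'],s['tcp_pos'],d['C'])
W=cloud(d);z=W[...,2]
m=(z>.135)&(z<.155)&(np.hypot(W[...,0]-.644,W[...,1]+.11)<.09)
print(m.sum())
if m.sum()>5:
    v,u=np.nonzero(m);print(u.min(),u.max(),v.min(),v.max(),np.median(W[m],0),cv2.minAreaRect(W[m][:,:2].astype(np.float32)*1000))
E
```

```text
t: 2.1
tcp_pos: [0.6422, -0.108, 0.3326]
tool_rot: [0.763, 0.647, -0.0, -0.001]
force: [-0.3, 0.1, -0.5]
finger_gap: 1.0
gripper_force: 0.0
[[ 0.0017 -0.9549 -0.2968  0.0783]
 [ 1.      0.0017  0.0002  0.0007]
 [ 0.0003 -0.2968  0.9549 -0.1202]
 [ 0.      0.      0.      1.    ]] 71.33645530977397
[-0.3381  0.4937  1.2634  0.0006  1.3872 -0.1745] [ 0.6422 -0.108   0.3326] [[ 0.9869 -0.1532 -0.0504  0.656 ]
 [-0.1612 -0.9429 -0.2915 -0.031 ]
 [-0.0029  0.2958 -0.9552  0.4529]
 [ 0.      0.      0.      1.    ]]
1029
313 324 174 267 [ 0.645  -0.1044  0.1455] ((644.5388793945312, -106.98536682128906), (90.66255950927734, 10.590577125549316), 79.78459167480469)
```

View pics/w1.png

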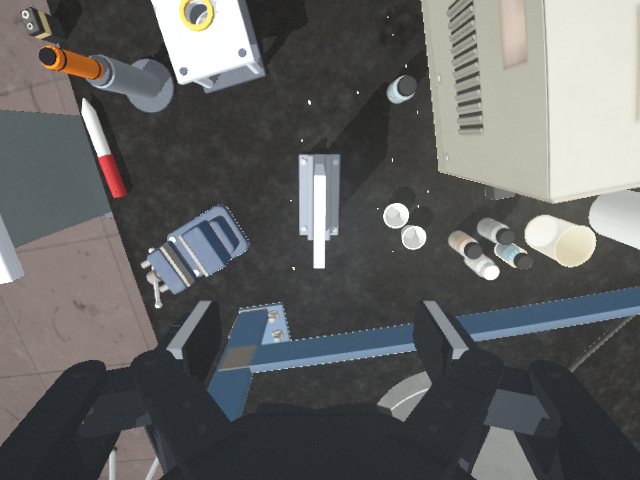

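The board's top edge runs from (320,163) to (320,267), centred between the open jaws and aligned with them. The stand, probe and vial are all in view. I'll descend and grip.

```bash
python3 drive.py '0 0.002 0.05 0 1;0 0.002 0.1 0 1;0 0.002 0.15 0 1;0 0.002 0.192 0 1;0 0.002 0.192 0 1;0 0.002 0.192 0 0.1;0 0.002 0.192 0 0;0 0.002 0.192 0 0;0 0.002 0.192 0 0;0 0.002 0.192 0 0;0 0.002 0.192 0 0;0 0.002 0.192 0 0;0 0.002 0.192 0 0' 50
```

```text
t: 3.45
tcp_pos: [0.6457, -0.1096, 0.1429]
tool_rot: [0.763, 0.647, 0.0, 0.001]
force: [-0.9, 0.9, 5.4]
finger_gap: 0.108
gripper_force: 49.9
```

```bash
python3 drive.py '0 0 -0.02 0 0;0 0 -0.045 0 0;0 0 -0.065 0 0;0 0 -0.065 0 0;0.04 -0.01 -0.065 -0.05 0;0.08 -0.02 -0.065 -0.1 0;0.12 -0.03 -0.065 -0.16 0;0.16 -0.04 -0.065 -0.22 0;0.19 -0.047 -0.065 -0.26 0;0.213 -0.052 -0.065 -0.26 0;0.213 -0.052 -0.065 -0.26 0;0.213 -0.052 -0.065 -0.26 0'
python3 - <<'E'
from h import *
np.set_printoptions(precision=4,suppress=True)
for n in('top','side'):
    d=snap(n);save(d,n+'2.png')
    W=cloud(d);z=W[...,2];px=d['pixels'].astype(int)
    m=(np.hypot(W[...,0]-.629,W[...,1]-.109)<.07)&(z>.1)&(W[...,0]>.6)&(z<.19)&(px.min(2)>120)
    v,u=np.nonzero(m);P=W[m];print(n,m.sum(),P.mean(0),np.percentile(P,[2,98],axis=0),cv2.minAreaRect(P[:,:2].astype(np.float32)*1000))
print(d['s']['tcp_pos'],Ro.from_quat(d['s']['tool_rot']).as_matrix())
E
```

```text
t: 4.65
tcp_pos: [0.628, 0.1096, 0.205]
tool_rot: [0.672, 0.741, -0.001, -0.001]
force: [0.1, -0.1, -1.8]
finger_gap: 0.107
gripper_force: 48.9
top 193 [0.625  0.0875 0.1433] [[0.6182 0.0631 0.1019]
 [0.6329 0.1521 0.1887]] ((622.7465209960938, 107.85601806640625), (8.456684112548828, 91.29340362548828), 10.19494915008545)
side 1351 [0.6328 0.1005 0.145 ] [[0.6273 0.0619 0.1019]
 [0.6383 0.1512 0.1884]] ((634.6782836914062, 108.27547454833984), (96.87042999267578, 18.036012649536133), 89.98131561279297)
[0.6283 0.1087 0.2052] [[-0.0959  0.9954 -0.0017]
 [ 0.9954  0.0959 -0.0007]
 [-0.0005 -0.0017 -1.    ]]
```

View pics/side2.png

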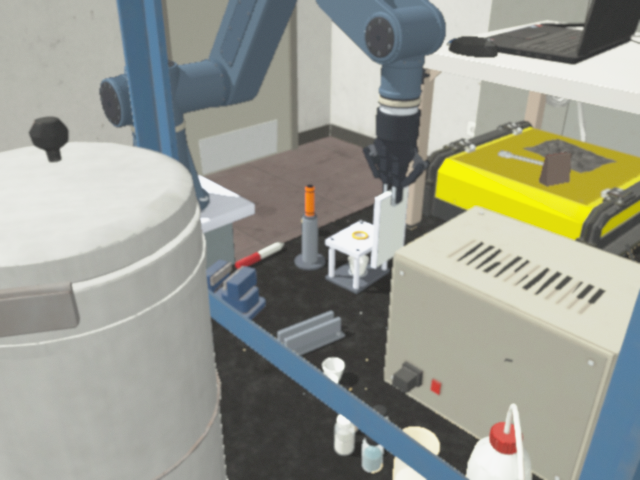

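The side view shows the board held upright behind the stand (380–405, 190–268). I'll lower it to contact.

```bash
python3 drive.py '0 0 0.03 0 0;0 0 0.058 0 0;0 0 0.063 0 0;0 0 0.066 0 0;0 0 0.068 0 0;0 0 0.068 0 0;0 0 0.068 0 0'; python3 -c "
from h import *
d=snap('side');W=cloud(d);z=W[...,2];px=d['pixels'].astype(int)
m=(abs(W[...,0]-.632)<.025)&(abs(W[...,1]-.105)<.07)&(z>-.02)&(z<.2)&(px.min(2)>120)
P=W[m];print(np.percentile(P[:,2],[0,1,2,5,99]),np.median(P,0))"
```

```text
t: 5.45
tcp_pos: [0.6295, 0.1092, 0.1395]
tool_rot: [0.672, 0.74, 0.001, 0.001]
force: [-0.5, -0.4, -1.3]
finger_gap: 0.111
gripper_force: 48.9
[-0.00178721  0.00149075  0.00404175  0.01121113  0.15220672] [0.63502625 0.09027509 0.08812198]
```

```bash
python3 drive.py '0 0 0.001 0 0;0 0 0.002 0 0;0 0 0.003 0 0;0 0 0.003 0 0'
```

```text
t: 5.9
tcp_pos: [0.6292, 0.1095, 0.1368]
tool_rot: [0.672, 0.74, 0.0, 0.001]
force: [-1.7, -0.1, 5.5]
finger_gap: 0.105
gripper_force: 50.1
```

```bash
python3 drive.py '0 0 -0.001 0 0.28;0 0 -0.001 0 0.28;0 0 -0.001 0 0.28;0 0 -0.001 0 0.28;0 -0.004 -0.001 0 0.28;0 -0.008 -0.001 0 0.28;0 -0.012 -0.001 0 0.28;0 -0.016 -0.001 0 0.28;0 -0.02 -0.001 0 0.28;0 -0.024 -0.001 0 0.28;0 -0.028 -0.001 0 0.28;0 -0.033 -0.001 0 0.28;0 -0.033 -0.001 0 0.28;0 -0.033 -0.001 0 0.28;0 -0.033 -0.001 0 0.28'; python3 -c "
from h import *
d=snap('side');cv2.imwrite('pics/side3.png',cv2.resize(d['pixels'][130:330,280:480,::-1],None,fx=3,fy=3))"
```

```text
t: 7.4
tcp_pos: [0.5962, 0.1061, 0.1364]
tool_rot: [0.672, 0.74, 0.0, 0.0]
force: [0.0, 1.0, -0.0]
finger_gap: 0.279
gripper_force: 0.0
```

View pics/side3.png

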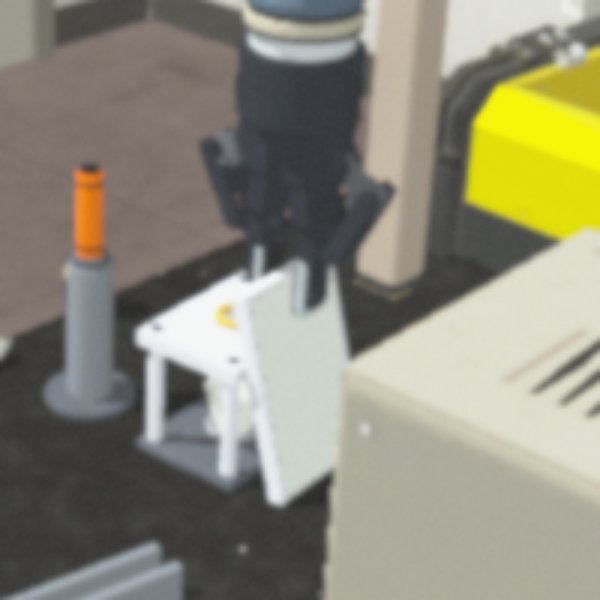

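The board leans on the plate's far edge, with its top edge at about (295,275) in the crop and its foot on the bench at (275,500). The fingers stand clear on either side, so I'll lift straight up and measure.

```bash
python3 drive.py '0 0 -0.015 0 0.28;0 0 -0.04 0 0.28;0 0 -0.08 0 0.5;0 0 -0.12 0 0.6;0 0 -0.16 0 0.6;0 0 -0.2 0 0.6;0 0 -0.2 0 0.6;0 0 -0.2 0 0.6'
cat > meas.py <<'E'
from h import *
np.set_printoptions(precision=4,suppress=True)
S=np.array([.559,.1026]);a=np.radians(5.5);ex=np.array([np.cos(a),np.sin(a)]);ey=np.array([-ex[1],ex[0]])
for n in('top','side','wrist'):
    d=snap(n);W=cloud(d);z=W[...,2];px=d['pixels'].astype(int);sx=(W[...,:2]-S)@ex;sy=(W[...,:2]-S)@ey
    m=(z>.105)&(z<.15)&(sx>0.015)&(sx<.08)&(abs(sy)<.06)&(px.min(2)>110)
    if m.sum()>10: 
        t=m&(z>.13); r=cv2.minAreaRect(np.c_[sx[t],sy[t]].astype(np.float32)*1000)
        print(n,'board',m.sum(),np.median(sx[t]),np.median(sy[t]),r,np.percentile(z[m],98))
    m=(z>.01)&(z<.13)&(sx>.042)&(sx<.1)&(abs(sy)<.04)&(px.min(2)>110)
    if n=='side' and m.sum()>20:
        A=np.c_[sx[m],sy[m],np.ones(m.sum())]; B=np.c_[z[m],sy[m],np.ones(m.sum())]
        print('slope dsx/dz, dsx/dy',np.linalg.lstsq(B,sx[m],rcond=None)[0])
    m=(z>.086)&(z<.0935)&(np.hypot(sx,sy)<.075)&(px.min(2)>150)&(sx<.042)
    if m.sum()>50: print(n,'plate',cv2.minAreaRect(W[m][:,:2].astype(np.float32)*1000))
    m=(np.hypot(sx,sy)<.03)&(px[...,0]-px[...,2]>50)&(z>.085)
    if m.sum()>9: print(n,'collar',m.sum(),cv2.minEnclosingCircle(W[m][:,:2].astype(np.float32)*1000),W[m].mean(0))
    m=(np.hypot(W[...,0]-.456,W[...,1]-.065)<.04)&(z>.171)
    if m.sum()>9: print(n,'cap',m.sum(),cv2.minEnclosingCircle(W[m][:,:2].astype(np.float32)*1000),W[m].mean(0))
    save(d,'m_'+n+'.png')
print(d['s']['tcp_pos'],d['s']['q'],Ro.from_quat(d['s']['tool_rot']).as_matrix())
E
python3 meas.py
```

```text
t: 8.25
tcp_pos: [0.5963, 0.1061, 0.3376]
tool_rot: [0.672, 0.74, 0.001, 0.001]
force: [-0.5, 0.2, -0.5]
finger_gap: 0.597
gripper_force: 0.0
top board 240 0.032850282575981236 -0.02211394498453216 ((33.26382827758789, -22.127437591552734), (48.20503616333008, 11.833292961120605), 89.39974212646484) 0.13933326558982811
top plate ((560.8680419921875, 83.9833755493164), (80.2061996459961, 73.06292724609375), 5.289060592651367)
top collar 127 ((559.177490234375, 102.79011535644531), 16.85500144958496) [0.5586 0.101  0.0959]
top cap 11567 ((455.99969482421875, 64.99998474121094), 39.994693756103516) [0.4531 0.0737 0.6768]
side board 677 0.037010836161434864 -0.00471549698974349 ((33.82693099975586, -0.5964012145996094), (94.20257568359375, 14.76673412322998), 88.19619750976562) 0.1378763113090616
slope dsx/dz, dsx/dy [-0.2732  0.0005  0.075 ]
side plate ((559.4893798828125, 101.68276977539062), (82.77584075927734, 112.71324920654297), 5.762261867523193)
side collar 34 ((556.1121826171875, 99.38203430175781), 14.76674747467041) [0.5531 0.0967 0.094 ]
side cap 33 ((457.1321105957031, 65.34329986572266), 9.317322731018066) [0.4574 0.0646 0.1738]
wrist board 1627 0.03421612245710389 0.00579349434231355 ((34.332706451416016, 2.123096466064453), (11.567800521850586, 90.96507263183594), 0.24904944002628326) 0.1375856349374996
wrist plate ((559.6792602539062, 105.39617919921875), (78.38304901123047, 110.346923828125), 5.467273235321045)
wrist collar 360 ((560.4632568359375, 105.77770233154297), 16.415973663330078) [0.5608 0.1065 0.095 ]
wrist cap 233 ((457.0807800292969, 69.07901000976562), 8.881126403808594) [0.4578 0.0696 0.1736]
[0.595  0.1061 0.335 ] [-0.0082  0.4206  1.3828 -0.      1.341  -0.1042] [[-0.0958  0.9954 -0.0028]
 [ 0.9954  0.0958  0.    ]
 [ 0.0003 -0.0028 -1.    ]]
```

View pics/m_wrist.png

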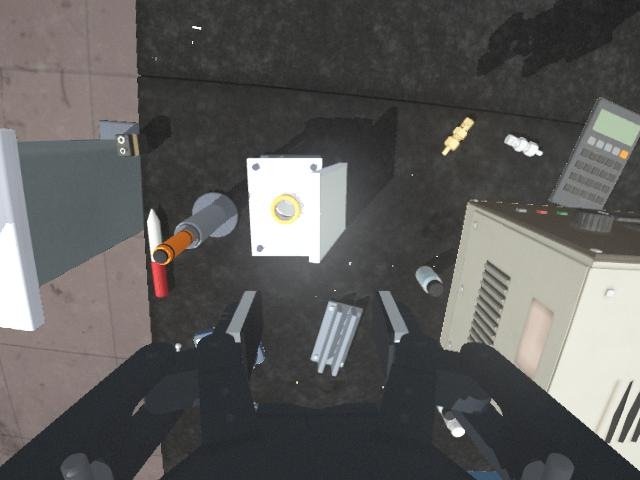

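The wrist view shows the board leaning squarely behind the collar: its upper edge is at (315,165)–(315,260) and the collar at (286,209). The probe cap is at (160,256). Measured lean is about 0.27 rad and the board is central, so step 1 is good. Next I'll turn and move above the probe.

```bash
python3 drive.py '-0.005 -0.04 0 -0.15 1;-0.01 -0.08 0 -0.3 1;-0.02 -0.12 0 -0.45 1;-0.026 -0.1417 0 -0.6 1;-0.026 -0.1417 0 -0.75 1;-0.026 -0.1417 0 -0.9 1;-0.026 -0.1417 0 -1.05 1;-0.026 -0.1417 0 -1.2 1;-0.026 -0.1417 0 -1.35 1;-0.026 -0.1417 0 -1.5 1;-0.026 -0.1417 0 -1.571 1;-0.026 -0.1417 0 -1.571 1;-0.026 -0.1417 0 -1.571 1'; python3 meas.py
```

```text
t: 9.7
tcp_pos: [0.4569, 0.0667, 0.3353]
tool_rot: [-0.047, 0.999, 0.0, -0.001]
force: [0.4, -0.7, -0.0]
finger_gap: 1.0
gripper_force: 0.0
top board 442 0.03275791308144142 -0.0016357249181416325 ((33.3605842590332, -0.8409309387207031), (12.821227073669434, 90.78254699707031), 0.1266023814678192) 0.1396643468713613
top plate ((558.8429565429688, 102.58908081054688), (79.86548614501953, 110.6537857055664), 5.3681230545043945)
top collar 148 ((559.0101318359375, 102.60430145263672), 16.853532791137695) [0.5588 0.1031 0.0959]
top cap 10036 ((456.0024719238281, 64.99429321289062), 39.98798370361328) [0.4576 0.0647 0.6427]
side board 679 0.0368683557181449 -0.005916952576525385 ((33.764869689941406, -1.0019569396972656), (94.8980484008789, 15.90600299835205), 89.42758178710938) 0.13785457752424998
slope dsx/dz, dsx/dy [-0.2736  0.0014  0.0751]
side plate ((557.4002685546875, 102.51870727539062), (81.95755004882812, 117.28337860107422), 8.184861183166504)
side collar 33 ((556.7943725585938, 97.17634582519531), 15.083732604980469) [0.5537 0.096  0.0945]
side cap 3042 ((457.41644287109375, 65.46245574951172), 39.82209396362305) [0.4742 0.0517 0.4543]
wrist board 1324 0.0333799363923569 0.0002221618242512739 ((33.81206130981445, 2.2155685424804688), (11.088687896728516, 89.09956359863281), 0.344064325094223) 0.13762200382082257
wrist plate ((559.843017578125, 105.46943664550781), (81.53598022460938, 110.4844741821289), 5.258376121520996)
wrist collar 295 ((559.221923828125, 105.4668960571289), 16.58771324157715) [0.5584 0.1058 0.0951]
wrist cap 26491 ((454.6500549316406, 64.41590881347656), 39.95386505126953) [0.4449 0.0628 0.3955]
[0.4571 0.0667 0.3358] [-0.0978  0.2031  1.7121 -0.      1.2277 -1.7637] [[-0.9955 -0.095  -0.0013]
 [-0.095   0.9955  0.0001]
 [ 0.0013  0.0002 -1.    ]]
```

```bash
python3 drive.py '0 0 0.05 0 1;0 0 0.1 0 1;0 0 0.14 0 1;0 0 0.17 0 1;0 0 0.188 0 1;0 0 0.188 0 1;0 0 0.188 0 0.3;0 0 0.188 0 0.1;0 0 0.188 0 0;0 0 0.188 0 0;0 0 0.188 0 0;0 0 0.188 0 0;0 0 0.188 0 0' 50; python3 -c "
from h import *
d=snap('side');cv2.imwrite('pics/side4.png',cv2.resize(d['pixels'][130:330,230:430,::-1],None,fx=3,fy=3))"
```

```text
t: 11.15
tcp_pos: [0.4578, 0.0667, 0.1492]
tool_rot: [-0.048, 0.999, -0.0, 0.001]
force: [-0.7, 0.1, 6.2]
finger_gap: 0.195
gripper_force: 48.6
```

View pics/side4.png

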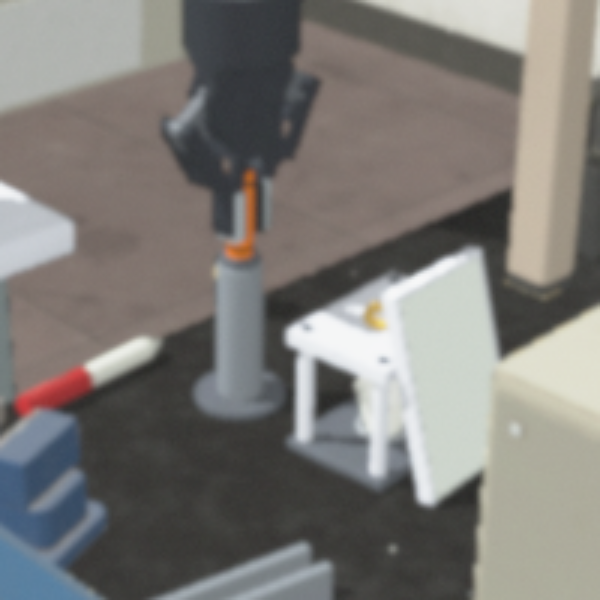

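The probe handle is gripped, with orange visible between the pads at (245,215), and the board is still leaning. I'll lift clear and carry it above the hole.

```bash
python3 drive.py '0 0 -0.03 0 0;0 0 -0.06 0 0;0 0 -0.09 0 0;0 0 -0.12 0 0;0 0 -0.145 0 0;0 0 -0.145 0 0;-0.02 0.005 -0.145 0 0;-0.05 0.012 -0.145 0 0;-0.08 0.02 -0.145 0 0;-0.1 0.0255 -0.145 0 0;-0.1055 0.026 -0.145 0 0;-0.1055 0.026 -0.145 0 0;-0.1055 0.026 -0.145 0 0;-0.1055 0.026 -0.145 0 0'
cat > rod.py <<'E'
from h import *
np.set_printoptions(precision=4,suppress=True)
s=manip.sense();T=s['tcp_pos'];print(T,s['tool_rot'],s['finger_gap'])
for n in('side','top','wrist'):
    d=snap(n);save(d,'r_%s.png'%n);W=cloud(d);z=W[...,2];h=z-T[2]
    r=np.hypot(W[...,0]-.559,W[...,1]-.103)
    for nm,lo,hi in(('rod',-.135,-.055),('flange',-.04,-.032)):
        m=(r<.03)&(h>lo)&(h<hi)&(z>.105)
        if m.sum()<8: print(n,nm,m.sum());continue
        P=W[m];A=np.c_[P[:,2],np.ones(len(P))]
        print(n,nm,m.sum(),np.median(P,0),P[:,2].min(),'slopes',np.linalg.lstsq(A,P[:,:2],rcond=None)[0][0])
E
python3 rod.py
```

```text
t: 12.6
tcp_pos: [0.5585, 0.1024, 0.2929]
tool_rot: [-0.048, 0.999, -0.0, -0.001]
force: [-0.0, -0.2, -1.7]
finger_gap: 0.196
gripper_force: 48.9
[0.5585 0.1024 0.2929] [-0.0479  0.9989 -0.     -0.0009] 0.19592423464688233
side rod 168 [0.5574 0.1    0.1996] 0.15795753710013188 slopes [ 0.0095 -0.0018]
side flange 75 [0.5618 0.0961 0.256 ] 0.2529474364652523 slopes [-0.4722 -0.0565]
top rod 0
top flange 0
wrist rod 307 [0.5539 0.1042 0.1966] 0.1582448964375101 slopes [ 0.0008 -0.0016]
wrist flange 845 [0.5493 0.1035 0.2557] 0.25299644203491944 slopes [0.302  0.1534]
```

```bash
python3 -c "
import cv2,numpy as np
a=cv2.imread('pics/r_side.png')[130:330,280:430];b=cv2.imread('pics/r_wrist.png')
print(a.shape);a=cv2.resize(a,(360,480));cv2.imwrite('pics/combo.png',cv2.resize(np.hstack([a,b[:, 100:540]]),(800,480)))"
```

```text
(200, 150, 3)
```

View pics/combo.png

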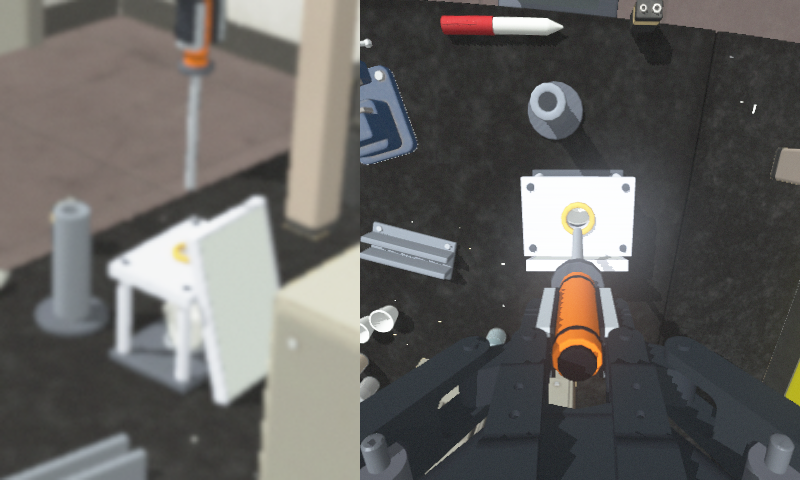

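Side crop: the rod is upright with its tip at about (190,187) over the stand. Wrist view: the rod tip points at the collar at (578,218), and the flange and handle look straight in the grip. I'll lower to just above the collar and measure rod against hole in each camera.

```bash
python3 drive.py '-0.001 0 -0.000 0 0;-0.002 0 0.01 0 0;-0.002 0 0.02 0 0;-0.002 0 0.03 0 0;-0.002 0 0.036 0 0;-0.002 0 0.036 0 0;-0.002 0 0.036 0 0;-0.002 0 0.036 0 0'
cat > rel.py <<'E'
from h import *
import pickle,sys
np.set_printoptions(precision=4,suppress=True)
T=manip.sense()['tcp_pos'];print(T)
B=np.array([.559,.103])
def ring(d):
    W=cloud(d);px=d['pixels'].astype(int);m=(np.hypot(W[...,0]-B[0],W[...,1]-B[1])<.03)&(W[...,2]>.085)&(W[...,2]<.108)&(px[...,0]-px[...,2]>45)
    k=max(cv2.findContours(m.astype(np.uint8),0,1)[0],key=len) if 0 else np.argwhere(m)[:,::-1].astype(np.int32)
    hull=cv2.convexHull(k).astype(np.float32); e=cv2.fitEllipse(hull) if len(hull)>5 else None
    X=atz(d,hull.reshape(-1,2),.096); c,r=cv2.minEnclosingCircle((X[:,:2]*1000).astype(np.float32))
    return m.sum(),np.array(c)/1000,r,atz(d,[e[0]],.096)[0,:2] if e else None
N=[];V=[]
for n in('side','wrist'):
    d=snap(n);W=cloud(d);h=W[...,2]-T[2]
    m=(np.hypot(W[...,0]-B[0],W[...,1]-B[1])<.025)&(h<-.055)&(h>-.14)&(W[...,2]>.102)
    rows=[];
    for v in np.unique(np.nonzero(m)[0]):
        u=np.nonzero(m[v])[0]
        if 3<=len(u)<=60 and np.ptp(u)<len(u)+1: rows.append((u.mean(),v,len(u)))
    rows=np.array(rows)
    o=d['C'][:3,3];R=rays(d,rows[:,:2])@d['C'][:3,:3].T
    nn=np.c_[R[:,1],-R[:,0]];nn/=np.linalg.norm(nn,axis=1,keepdims=True)
    c=ring(pickle.load(open('side.pkl','rb')) if n=='side' else d); cc=c[1] if c[3] is None else c[3]
    off=-(nn@(cc-o[:2]))  # rod minus collar along nn
    print(n,len(rows),'width',rows[:,2].mean(),'ring',c,'n',nn.mean(0),'off mm',1000*np.median(off),1000*off[:5].mean(),1000*off[-5:].mean(),'last row',rows[-1])
    print('  tip h min',h[m].min(), 'n std',off.std()*1000)
    N.append(nn.mean(0));V.append(np.median(off))
print('rod-bore xy mm',1000*np.linalg.solve(np.array(N),np.array(V)))
E
python3 rel.py
```

```text
t: 13.55
tcp_pos: [0.5622, 0.1029, 0.2576]
tool_rot: [-0.048, 0.999, -0.0, 0.0]
force: [0.3, 0.1, -1.1]
finger_gap: 0.196
gripper_force: 48.9
[0.5622 0.1029 0.2576]
side 40 width 4.2 ring (np.int64(98), array([0.5615, 0.1009]), 18.025461196899414, array([0.562, 0.101])) n [0.7429 0.6695] off mm -0.6173368473494167 -0.34122994335858076 -0.7089939870915888 last row [359.5 224.    4. ]
  tip h min -0.1391555334886973 n std 0.3908136204542538
wrist 30 width 10.433333333333334 ring (np.int64(537), array([0.5593, 0.1055]), 16.793819427490234, array([0.5591, 0.1054])) n [ 0.0978 -0.9952] off mm 0.7624744774920775 0.6240434344595447 0.7612933386844297 last row [316.5 257.   12. ]
  tip h min -0.1396179738710453 n std 0.1689767001876559
rod-bore xy mm [-0.1291 -0.7788]
```

```bash
cat >> rel.py <<'E'
print('tip front rim',rows[0],[atz(d,[rows[0][:2]-[0,.5]],z)[0] for z in (.1125,.1145)],'cam',d['C'][:3,3])
d=pickle.load(open('side.pkl','rb'));W=cloud(d);px=d['pixels'].astype(int)
m=(np.hypot(W[...,0]-B[0],W[...,1]-B[1])<.075)&(W[...,2]>.084)&(W[...,2]<.1)&(px.min(2)>60)
k=cv2.convexHull(np.argwhere(m)[:,::-1].astype(np.int32));X=atz(d,k.reshape(-1,2),.09)[:,:2]
print('side plate',cv2.minAreaRect((X*1000).astype(np.float32)))
E
python3 rel.py | tail -2
```

```text
tip front rim [317. 228.   5.] [array([0.5579, 0.1049, 0.1125]), array([0.5574, 0.1048, 0.1145])] cam [0.4874 0.0977 0.3779]
side plate ((562.6406860351562, 99.01365661621094), (87.34395599365234, 119.90428924560547), 5.403285503387451)
```

Rod is about 0.8 mm off in x and y. I'll correct that and lower partway.

```bash
python3 drive.py '0.0007 0.0009 0 0 0;0.0007 0.0009 0.01 0 0;0.0007 0.0009 0.02 0 0;0.0007 0.0009 0.03 0 0;0.0007 0.0009 0.04 0 0;0.0007 0.0009 0.04 0 0;0.0007 0.0009 0.04 0 0'; python3 rel.py | head -6
python3 -c "
from h import *
d=snap('wrist');u=proj(d,[[.559,.105,.1]])[0].astype(int);print(u)
cv2.imwrite('pics/w5.png',cv2.resize(d['pixels'][u[1]-75:u[1]+75,u[0]-100:u[0]+100,::-1],(800,600),interpolation=cv2.INTER_CUBIC))"
```

```text
t: 14.45
tcp_pos: [0.561, 0.1037, 0.2167]
tool_rot: [-0.048, 0.999, 0.0, -0.001]
force: [1.0, 0.5, -1.1]
finger_gap: 0.196
gripper_force: 48.9
[0.561  0.1037 0.2167]
side 23 width 4.173913043478261 ring (np.int64(98), array([0.5615, 0.1009]), 18.025461196899414, array([0.562, 0.101])) n [0.7426 0.6698] off mm -1.0509496763663342 -0.9304665159039773 -0.5371504759273064 last row [359.5 226.    4. ]
  tip h min -0.1077853669989661 n std 0.42065212064711754
wrist 21 width 10.761904761904763 ring (np.int64(709), array([0.5591, 0.1055]), 16.72467803955078, array([0.5589, 0.1053])) n [ 0.0984 -0.9951] off mm -0.1719942967351187 -0.3115422145239498 -0.17140938154145743 last row [316.5 257.   12. ]
  tip h min -0.11417493648671279 n std 0.17032836738814394
rod-bore xy mm [-1.4425  0.0302]
[315 239]
```

View pics/w5.png

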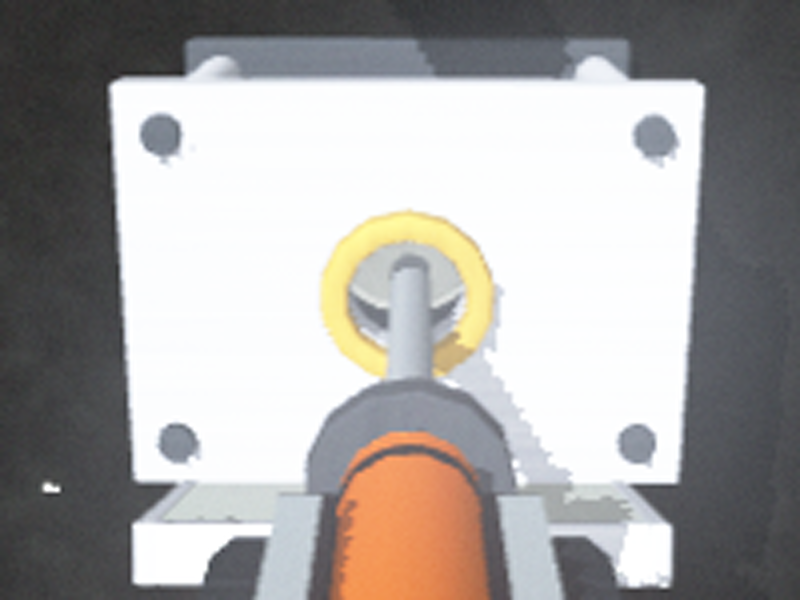

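The wrist crop shows the rod entering the brass ring, with the rod at (410,290) and the bore centre at about (407,295). It is clear on all sides and centred within about 1–1.5 mm, so I'll continue down.

```bash
python3 drive.py '0 0 0.008 0 0;0 0 0.016 0 0;0 0 0.024 0 0;0 0 0.032 0 0;0 0 0.039 0 0;0 0 0.044 0 0;0 0 0.0475 0 0;0 0 0.0475 0 0;0 0 0.0475 0 0;0 0 0.0475 0 0;0 0 0.0475 0 0;0 0 0.0475 0 0;0 0 0.0475 0 0;0 0 0.0475 0 0'; python3 meas.py | grep -E 'board|slope'
python3 -c "
from h import *
d=snap('side');a=cv2.resize(d['pixels'][150:310,300:420,::-1],(450,600),interpolation=cv2.INTER_CUBIC)
cv2.imwrite('pics/fin.png',a);print(manip.sense()['qd'])"; python3 rel.py | tail -4
```

```text
t: 16.0
tcp_pos: [0.5611, 0.1037, 0.1699]
tool_rot: [-0.048, 0.999, 0.0, 0.0]
force: [0.5, -0.4, -1.2]
finger_gap: 0.202
gripper_force: 48.9
top board 22 0.03355239118742659 -0.04381151005875111 ((33.154266357421875, -44.32761001586914), (1.946070671081543, 8.58642578125), 84.04228210449219) 0.13894918030901293
side board 673 0.03714559041279565 -0.004971661896741014 ((33.72848892211914, 0.036029815673828125), (15.428781509399414, 97.78854370117188), 0.5694504380226135) 0.13826717683574746
slope dsx/dz, dsx/dy [-0.2742  0.0034  0.0751]
wrist board 797 0.030155704447541273 -0.03464097887443893 ((30.612407684326172, 1.9499282836914062), (6.719935417175293, 90.65534210205078), 0.7012907266616821) 0.13602592434600566
[ 0.00028678  0.0009649  -0.00247927 -0.00073431 -0.00021688  0.00030405]
[0.5611 0.1037 0.1698]Traceback (most recent call last):
  File "rel.py", line 21, in <module>
    o=d['C'][:3,3];R=rays(d,rows[:,:2])@d['C'][:3,:3].T
                            ~~~~^^^^^^
IndexError: too many indices for array: array is 1-dimensional, but 2 were indexed
```

View pics/fin.png

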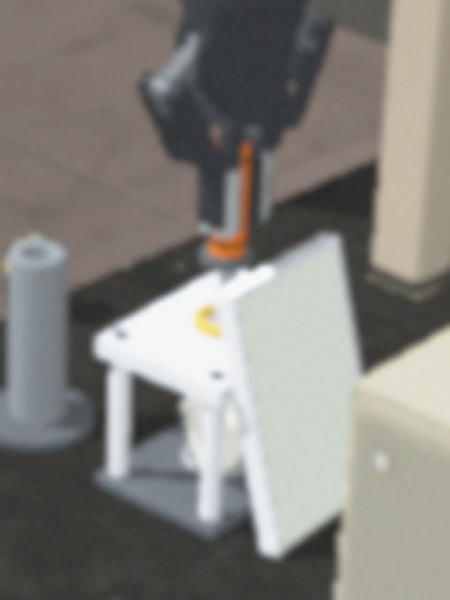

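The final view shows the rod through the collar at (215,320), the board leaning undisturbed and the crucible in its seat. The wrist force equals the rod's weight alone, so I'm handing in.

```bash
python3 -c "
from station import manip, camrig, sign_off
print(sign_off())"
```

```text
the job is handed in; nothing more can be done
None
```

The job is handed in at about 16 s on the robot clock, and the hand-in returned no verdict: the board leans about 0.27 rad on the stand's far plate edge, let go, and the rod is held still through the guide hole, within about 2 mm of centre, its tip about 19 mm above the crucible's underside.

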